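# Clear a jammed model carrier from the feed chute of a dental thermoforming cell

### The job

A carrier with two printed dental arches is jammed on the sloping feed chute: the red stop fork has come down on its deck and pins it. Nudge the carrier back up the chute, flat on the chute floor, until it frees and the fork drops in front of it, without ramming it hard against the yellow gate above; then lift it out and set it down flat in the orange tray, arches upward, without dropping it. Leave the waiting carrier, the bottle and the scraper where they are.

Things in the scene. Friction and masses are not known exactly. Their poses are not given: they have to be found in the camera images.
- chute: Fixed aluminium vibratory feed chute across the bench, switched off: carriers stay where they are left. Origin: on the channel's floor, middle line, about 115 mm above the bench; x points up the 14 degree slope, y across, z square to the floor, up. Floor at z = 0, x = -200 to +400 mm. Side rails at y = +-46 to 52 mm, 12 mm high. Pressing a carrier on any chute part with over 30 N does damage.
- end_stop (a point): Foot of the chute: on the channel floor at the end stop, a plate 24 mm high. From here to the jammed carrier's lower edge 90 to 110 mm are free. On the rails a grey escapement unit is clamped, at a place that is not measured and must be felt or seen: its red stop fork stands at chute x = -65 to +25 mm, its rigid yellow gate 168 mm farther up than the fork.
- chute_head (a point): Upper end of the chute floor (x = +400 mm). Fork and gate each have two toes, 10 mm along x, reaching over the channel at y = +-32 to 44 mm, up to 30 mm above the floor; the middle 64 mm stay open. Dark towers stand beside them at y = +-56 to 76 mm, 34 mm high.
- stop_fork (a joint): Height in m of the red stop fork: about 0.012 while it rides on a carrier's deck, 0.016 at most, 0 when it has dropped in front of a carrier, its toes then 2 mm above the chute floor. Its spring pins the deck with 3.6 N. The value tells nothing of where along the chute the fork stands.
- jammed_carrier: The lower carrier, 0.13 to 0.25 kg: blue plate 150 mm (x) by 88 mm (y) by 14 mm; origin at the middle of its underside, x up the chute, z up. Its lower edge, to be nudged, is at x = -75 mm. It frees after 30 to 140 mm of travel up the chute; nudging takes 4 to 8 N until then, and then 1 to 3 N over the 8 mm of play that is left before it meets the yellow gate.
- arch_grip (a point): Best grip on the jammed carrier: midway between the two straight legs of its upper horseshoe arch (carrier x = +27 mm), on the deck, 14 mm above the underside; axes as the carrier. The legs run 26 mm along x and stand 26 mm high; their outer faces are flat at y = +-27 mm (54 mm over both). The rails beside end 2 mm below the deck. A second arch sits 58 mm lower down the carrier.
- waiting_carrier: Same kind of carrier, waiting farther up the chute behind the yellow gate; leave it.
- reject_tray: Orange open tray fixed on the bench, 220 mm (x) by 160 mm (y) outside, 32 mm high, walls and floor 5 mm; origin at the middle of its underside, z up.
- resin_bottle: Amber bottle standing on the bench, 64 mm diameter, 150 mm high; bystander.
- scraper: Spatula with red handle, 200 mm long, lying on the bench; bystander.

How it is judged (in metres and radians):
On the way, in this order (a step that is already met when the one before it is completed fails the run):
1. the jammed carrier has been nudged up the chute until the stop fork dropped in front of it, flat on the chute floor (value of joint stop_fork below 0.003 m and x of jammed_carrier in the frame of chute above 0.01 m and z of jammed_carrier in the frame of chute below 0.005 m and angle between the z axis of jammed_carrier and the z axis of chute, either way round below 0.08 rad), for 0.2 s.
2. the carrier is lifted clear of the chute (z of jammed_carrier in the frame of chute above 0.05 m), for 0.1 s.
At the end, for the whole second after the job is handed in: The carrier that was jammed lies flat (within 0.06 rad), arches up, released and at rest on the floor of the orange tray, its middle within 60 mm of the tray's; the waiting carrier is within 25 mm and the bottle and scraper within 30 mm of where they were; the red fork is down (below 3 mm) (horizontal distance between jammed_carrier and reject_tray below 0.06 m and height (world z) of jammed_carrier below 0.009 m and angle between jammed_carrier's own z axis and vertical below 0.06 rad and linear speed of jammed_carrier below 0.02 m/s and distance of waiting_carrier from where it was at the start of the episode below 0.025 m and distance of each of resin_bottle, scraper from where it was at the start of the episode below 0.03 m and value of joint stop_fork below 0.003 m); the robot touches nothing.
It fails at once if the carrier is rammed or pressed against the chute or its gates with more than 30 N (contact force between jammed_carrier and chute above 30 N).
It fails at once if the carrier is dropped into the tray (faster than 0.5 m/s just above it) (horizontal distance between jammed_carrier and reject_tray below 0.1 m and height (world z) of jammed_carrier below 0.06 m and linear speed of jammed_carrier above 0.5 m/s).
It fails at once if the waiting carrier is moved by more than 25 mm (distance of waiting_carrier from where it was at the start of the episode above 0.025 m).
It fails at once if the bottle or the scraper is moved by more than 30 mm (distance of any of resin_bottle, scraper from where it was at the start of the episode above 0.03 m).
It also fails if it takes over 59 s, if anything falls off the work surface, if the arm or the gripper's body presses on something with over 40 N, if the wrist force passes 120 N, or if a joint passes its speed limit or range.

### The arm

A 7-joint arm with a two-finger parallel gripper is mounted at the origin on the work surface. World frame = base frame: x ahead of the robot, y to its left, z up, the work surface at z = 0. Lengths are in m, angles in degrees, forces in N, time in s.
With the tool pointing down it reaches from about 0.425 to 0.95 m from the base axis. Payload 4.7 kg.
Tool frame: the origin (TCP) lies midway between the tips of the shut fingers; the grasp point (between the pads) lies 19 mm behind it; z points along the fingers, y is the direction in which the jaws open and shut (so a half turn about z gives the same grasp; the last joint's range is limited). The gripper opens to 85 mm and grips with 20 to 120 N. Pads are 22 mm wide; open, the fingers measure 114 mm over their backs; the gripper's body (76 mm by 85 mm) begins 54 mm behind the grasp point. The pads swing forward as they close: fully open they stand 13 mm farther back than shut.
Start: joints at [-73.39, 26.849, -2.785, 87.806, 1.381, 65.374, -4.715], TCP at [0.212, 0.641, 0.231] pointing down, gripper open.
Joint ranges: [-148.3, 148.3], [-19.14, 114.17], [-79.39, 73.82], [5.75, 140.21], [-59.74, 239.74], [12.07, 113.84], [-152.46, 152.46]. Speed limits (degrees/s): [147.25, 147.25, 180, 180, 180, 180, 180].

### API

Orientations are given as [roll, pitch, yaw] about the fixed x, y, z axes, in that order (R = Rz(yaw) Ry(pitch) Rx(roll)).
In Python, from rig import r gives the robot as it stands.
- The arm moves only by the shell command python3 -m crank 'ROWS' [OPENING] [FORCE]. ROWS is JSON, a list of rows, each a list of 4 numbers: the shift along the tool's x, y, z in mm, then the turn about the tool's z in rad. In form: [[tx, ty, tz, yaw], ...]. A call has 1 to 10 rows; each row shifts and turns the pose as measured when the row begins, along the tool's axes as they then stand; what a row does not reach is not made up. A row lasts 1/8 s, in which the tool goes at most 62.5 mm and 10.7 degrees, less where a joint would pass 70% of its speed; a pose out of reach is approached as far as the arm can. A call is refused whole if a number of a shift passes 62.5 or a number of a turn 0.188, either way. A call with a gripper value outside its range is refused whole. OPENING is the opening, from 0 (shut) to 1 (fully open), set as the call begins (- or left out, the last holds). The fingers move at their own pace and stop on an object; FORCE is the grip in N (left out, the last holds). Time passes only in rows, so rows that do not move let the fingers close. It gives the time, the measured TCP pose, the force and the opening at its end, in the units of the state.
- r.observe(): the state, without advancing time (a new reading comes with each control period).
- r.get_image(name): name is "side" or "top" or "wrist"; returns a dict with "image" (420x560x3 uint8, red, green, blue), "range_z" (420x560 float32, m along the optical axis (not along the pixel's ray), 0 where there is no reading), "fx", "fy", "cx", "cy" (pixels), "rvec" (rotation vector, rad) and "tvec" (3), from world to camera coordinates, as OpenCV has them. Camera axes: x right, y down, z forward; pixel columns grow to the right and rows downward; lengths in m; the calibration is good to about 2 mm. A picture is of the moment at which its call begins.
- r.hand_in(): hands the job in, once; it reports no verdict.
Trained networks look in a picture, given as the dict that the camera call returned (one of the last four; its "shot" number tells which), for a name from the list of things; names that differ only in an ending like _2 or _b are one class to them, and where a whole thing is asked for, a point or a joint stands for the part that bears it (a point fixed in the world has none). Each returns a list of dicts, best first, with "conf" (0 to 1); they miss things now and then, are a little off and sometimes report something else, mostly with a low value. They report only what shows in the picture. A call takes as long as a camera call.
- r.look_for(picture, label): "uv" ([column, row] in pixels, amid what is visible of it).
- r.tip_of(picture, label): "uv" ([column, row] in pixels: a listed point, or the origin of a listed thing).
The state is a dict: "t": time; "qpos": joint angles; "qvel": joint speeds; "effort": joint torques, N m; "ee_pos": TCP position; "tool_rot": TCP orientation; "force": force on the tool from outside, world axes, zero at the start; "torque": the same for the moment, N m; "finger_gap": finger opening in m.
Only numpy, scipy, OpenCV 4.12 (cv2) and the standard library are available. Lean on these libraries where they do the work, as an engineer would, in place of code of your own. Each camera call takes 0.05 s, during which the arm holds its last target.

## Working session

There is one attempt and no reset: what is moved stays moved. The work goes in short steps, Python scripts to look and compute and a shell command to move; the robot and the scene stay as the last step left them, time stands still between calls to the robot, and variables do not carry over. Pictures are saved under pics/ and viewed, and the job is handed in when it is done.

```bash
ls; mkdir -p pics
python3 - <<'E'
from rig import r
import cv2
s=r.observe();print({k:s[k] for k in('t','ee_pos','tool_rot','force','finger_gap')})
for n in('side','top','wrist'):
    p=r.get_image(n);cv2.imwrite(f'pics/{n}0.png',p['image'][:,:,::-1])
    for l in('chute','end_stop','chute_head','stop_fork','jammed_carrier','arch_grip','waiting_carrier','reject_tray','resin_bottle','scraper'):
        t=r.tip_of(p,l)
        o=[]
        for d in t[:2]:
            o.append(([round(float(x)) for x in d['uv']],round(d['conf'],2)))
        print(n,l,o)
E
```

```text
pics
{'t': 0.0, 'ee_pos': array([0.21135612, 0.64043586, 0.23025175]), 'tool_rot': array([-1.79888270e+02,  2.81176792e-03,  1.61736074e+02]), 'force': array([ 0.08210797, -0.32524602,  0.21358703]), 'finger_gap': 0.08543998727743964}
side chute [([285, 221], 0.73)]
side end_stop [([331, 264], 0.82)]
side chute_head [([208, 152], 0.85)]Traceback (most recent call last):
  File "<stdin>", line 7, in <module>
ValueError: it knows: arch_grip, chute, chute_head, end_stop, jammed_carrier, reject_tray, resin_bottle, scraper, waiting_carrier
```

```bash
cat > h.py <<'E'
from rig import r
import cv2,numpy as np
np.set_printoptions(precision=4,suppress=True)
def RT(p): return cv2.Rodrigues(np.array(p['rvec'],float))[0],np.array(p['tvec'],float).ravel()
def ray(p,uv,z):
    R,t=RT(p);c=np.array([(uv[0]-p['cx'])/p['fx'],(uv[1]-p['cy'])/p['fy'],1])*z
    return R.T@(c-t)
def depth(p,uv,k=2):
    u,v=int(round(uv[0])),int(round(uv[1]));w=p['range_z'][max(v-k,0):v+k+1,max(u-k,0):u+k+1];w=w[w>0]
    return float(np.median(w)) if w.size else 0
def proj(p,X):
    R,t=RT(p);c=R@np.array(X)+t;return [p['fx']*c[0]/c[2]+p['cx'],p['fy']*c[1]/c[2]+p['cy']],c[2]
def cloud(p):
    R,t=RT(p);z=p['range_z'];h,w=z.shape;u,v=np.meshgrid(np.arange(w),np.arange(h))
    c=np.stack([(u-p['cx'])/p['fx']*z,(v-p['cy'])/p['fy']*z,z],-1)
    return (c-t)@R
L=('arch_grip','chute','chute_head','end_stop','jammed_carrier','reject_tray','resin_bottle','scraper','waiting_carrier')
E
python3 - <<'E'
from h import *
for n in('side','top','wrist'):
    p=r.get_image(n);cv2.imwrite(f'pics/{n}0.png',p['image'][:,:,::-1]);np.savez(f'{n}0.npz',**p)
    for l in L:
        for d in r.tip_of(p,l)[:2]:
            print(n,l,np.round(d['uv']),round(d['conf'],2),ray(p,d['uv'],depth(p,d['uv'])))
E
```

```text
side arch_grip [286. 218.] 0.69 [ 0.5473 -0.0292  0.1486]
side chute [286. 219.] 0.81 [ 0.5427 -0.0301  0.1479]
side chute_head [209. 153.] 0.95 [0.5587 0.3533 0.2191]
side chute_head [290. 229.] 0.56 [ 0.5412 -0.0513  0.1229]
side jammed_carrier [290. 232.] 0.84 [ 0.5333 -0.0562  0.1188]
side reject_tray [356. 334.] 0.74 [ 0.4547 -0.3702  0.0059]
side resin_bottle [385. 264.] 0.83 [ 0.7097 -0.2838  0.0213]
side scraper [420. 295.] 0.82 [ 0.6884 -0.4162  0.0045]
side waiting_carrier [230. 165.] 0.73 [0.5582 0.2419 0.215 ]
top arch_grip [293. 218.] 0.79 [ 0.5722 -0.012   0.1269]
top chute [291. 218.] 0.94 [ 0.5713 -0.0067  0.1292]
top chute_head [159. 212.] 0.74 [0.5828 0.3782 0.2079]
top end_stop [350. 228.] 0.84 [ 0.5448 -0.1943  0.0795]
top jammed_carrier [301. 222.] 0.82 [ 0.5604 -0.0355  0.1327]
top reject_tray [399. 260.] 0.87 [ 0.4476 -0.3653  0.0051]
top reject_tray [289. 221.] 0.36 [0.5634 0.0007 0.1308]
top resin_bottle [365. 176.] 0.93 [ 0.713  -0.2456  0.0965]
top scraper [408. 186.] 0.61 [ 0.6985 -0.4111  0.0033]
top waiting_carrier [187. 211.] 0.87 [0.5838 0.2959 0.2032]
top waiting_carrier [351. 228.] 0.64 [ 0.5459 -0.1962  0.0838]
```

View pics/side0.png

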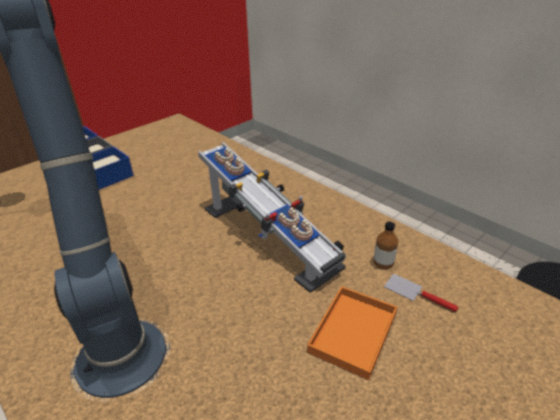

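```bash
ls pics
```

```text
side0.png
top0.png
wrist0.png
```

Run:
```python
import cv2
a=cv2.imread('pics/top0.png')
cv2.imwrite('pics/topcrop.png',cv2.resize(a[150:330,130:450],None,fx=2.5,fy=2.5,interpolation=cv2.INTER_CUBIC))
```

```text
(no output)
```

View pics/top0.png

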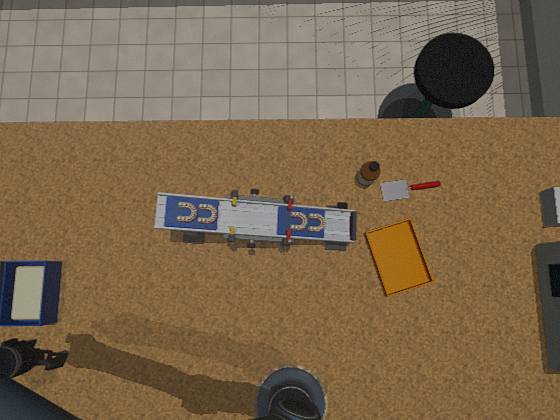

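View pics/topcrop.png

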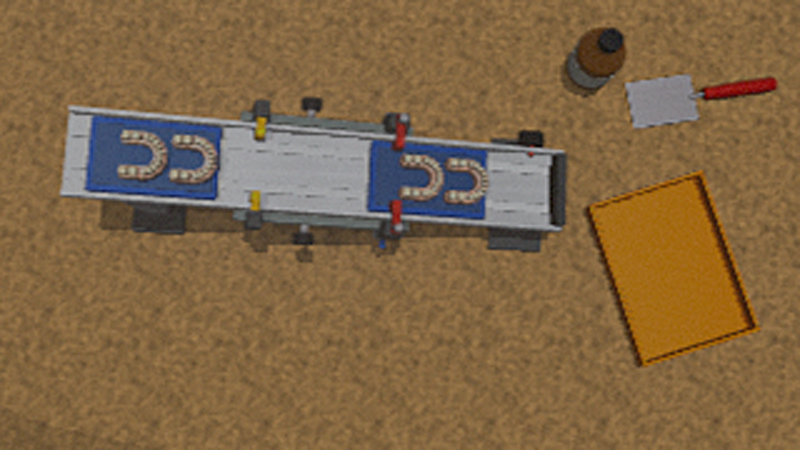

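View pics/wrist0.png

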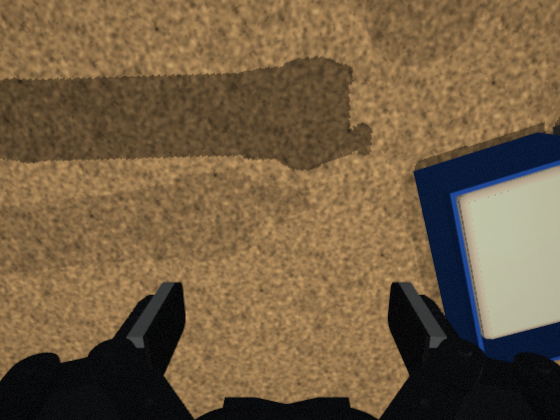

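```bash
cat > fit.py <<'E'
from h import *
for n in('top','side'):
    p=dict(np.load(f'{n}0.npz'));X=cloud(p);im=p['image'].astype(int)
    R_,G,B=im[...,0],im[...,1],im[...,2]
    box=(X[...,0]>.45)&(X[...,0]<.7)&(X[...,1]>-.28)&(X[...,1]<.48)&(X[...,2]>.05)&(p['range_z']>0)
    blue=box&(B>R_+40)&(B>G+25)
    nn,lab,st,ce=cv2.connectedComponentsWithStats(blue.astype(np.uint8))
    for i in range(1,nn):
        if st[i,4]>150:
            m=lab==i; Q=X[m]; 
            rect=cv2.minAreaRect(np.float32(Q[:,:2])*1000)
            print(n,'blue',st[i],'c',rect, 'medz',np.median(Q[:,2]), Q.mean(0))
            A=np.c_[Q[:,:2],np.ones(len(Q))]
            z=Q[:,2].copy();k=np.ones(len(z),bool)
            for _ in range(5):
                c=np.linalg.lstsq(A[k],z[k],rcond=None)[0];k=abs(z-A@c)<.003
            print('  plane',c,'tilt',np.degrees(np.arctan(np.hypot(c[0],c[1]))),'dir',np.degrees(np.arctan2(c[1],c[0])),k.mean())
    for nm,m in(('red',box&(R_>120)&(G<60)&(B<60)),('yel',box&(R_>140)&(G>100)&(B<80))):
        nn,lab,st,ce=cv2.connectedComponentsWithStats(m.astype(np.uint8))
        for i in range(1,nn):
            if st[i,4]>6: Q=X[lab==i];print(n,nm,st[i],Q.mean(0),Q.min(0),Q.max(0))
    m=(R_>170)&(G>60)&(G<150)&(B<60)&(X[...,1]<-.2)&(X[...,2]<.05)
    Q=X[m];print(n,'tray',m.sum(),cv2.minAreaRect(np.float32(Q[:,:2])*1000), Q[:,2].max())
    wh=box&(abs(R_-B)<25)&(R_>150)
    Q=X[wh];A=np.c_[Q[:,:2],np.ones(len(Q))];z=Q[:,2];k=np.ones(len(z),bool)
    for _ in range(10):
        c=np.linalg.lstsq(A[k],z[k],rcond=None)[0];k=abs(z-A@c)<.003
    print(n,'floor',c,'tilt',np.degrees(np.arctan(np.hypot(c[0],c[1]))),'dir',np.degrees(np.arctan2(c[1],c[0])),k.mean(),k.sum())
    print(cv2.minAreaRect(np.float32(Q[:,:2])*1000))
E
python3 fit.py
```

```text
top blue [164 196  55  34 986] c ((580.7512817382812, 285.8016357421875), (144.2899169921875, 87.59881591796875), 86.66770935058594) medz 0.20371980571954906 [0.5804 0.2954 0.2022]
  plane [0.0151 0.2437 0.1215] tilt 13.718726680447563 dir 86.44449317174909 0.8204868154158215
top blue [277 206  48  29 499] c ((563.9583740234375, -37.586570739746094), (146.58631896972656, 86.76616668701172), 87.57333374023438) medz 0.13112112053937103 [ 0.5754 -0.0093  0.1276]
  plane [0.0109 0.2427 0.1237] tilt 13.653790689132862 dir 87.41739072486084 0.7695390781563126
top blue [291 219  33  19 256] c ((545.8832397460938, -56.99031066894531), (101.00289154052734, 55.2321662902832), 86.76470947265625) medz 0.11372973384977346 [ 0.5373 -0.0617  0.1146]
  plane [0.0205 0.246  0.1186] tilt 13.866842295991072 dir 85.22616330594624 0.7890625
top red [289 200   3   9  22] [ 0.6125 -0.0025  0.1578] [ 0.5993 -0.0063  0.1546] [ 0.624  -0.0001  0.1617]
top red [287 230   3   9  24] [0.5204 0.0031 0.1593] [0.5082 0.0004 0.154 ] [0.5325 0.0066 0.1678]
top yel [233 197   3   8  22] [0.6192 0.1628 0.1864] [0.6078 
[... 1087 characters left out ...]
 [ 0.5983 -0.0074  0.1568] [ 0.6219 -0.0022  0.1612]
side red [270 214   6   3  11] [ 0.5189 -0.0004  0.1587] [ 0.5064 -0.0033  0.1522] [0.5296 0.0019 0.1631]
side yel [259 172   5   5  16] [0.6204 0.1616 0.1876] [0.6096 0.156  0.1845] [0.6326 0.1696 0.1913]
side yel [236 184   6   2   8] [0.5289 0.1644 0.1873] [0.5193 0.1603 0.1827] [0.5397 0.1667 0.1905]
side tray 3441 ((523.5201416015625, -367.46759033203125), (225.02435302734375, 392.8086853027344), 83.96417236328125) 0.037555183275211894
side floor [0.006  0.2459 0.1136] tilt 13.819350423230146 dir 88.59330624065177 0.6609137055837564 1302
((573.624267578125, 91.76626586914062), (592.1624755859375, 137.83868408203125), 84.7445068359375)
```

```bash
python3 -m crank '[[0,0,-15,0.187],[0,0,-15,0.187],[0,0,-15,0.187],[0,0,-15,0.187],[0,0,-15,0.187],[0,0,-15,0.187],[0,0,-10,0.187],[0,0,0,0]]' 0.3 40
python3 - <<'E'
from h import *
s=r.observe();print(s['t'],s['ee_pos'],s['tool_rot'],s['qpos'],s['finger_gap'])
E
```

```text
t: 2.7
ee_pos: [0.2113, 0.6407, 0.334]
tool_rot: [-180.0, 0.0, 86.3]
force: [-0.5, 0.4, 0.2]
finger_gap: 0.0259
2.7 [0.2113 0.6407 0.334 ] [-179.9569    0.0456   86.3335] [-84.3138  23.4165  13.2139  80.5337  -5.3873  76.7172 -74.5747] 0.02587767830054782
```

```bash
python3 -m crank '[[-45,45,0,0],[-45,45,0,0],[-45,45,0,0],[-45,45,0,0],[-45,45,0,0],[-45,45,0,0],[-45,45,0,0]]'; python3 -m crank '[[-60,12,0,0],[-60,12,0,0],[-60,12,0,0],[-60,12,0,0],[-60,12,0,0],[-60,12,0,0],[-60,12,0,0],[0,0,0,0]]'
```

```text
t: 3.58
ee_pos: [0.5021, 0.317, 0.3286]
tool_rot: [-179.7, 0.2, 88.6]
force: [1.3, 1.4, 0.4]
finger_gap: 0.0256
t: 4.58
ee_pos: [0.5793, -0.12, 0.3262]
tool_rot: [-179.6, 0.4, 89.6]
force: [-0.8, 0.3, -0.3]
finger_gap: 0.0258
```

Run:
```python
from h import *
p=r.get_image('wrist');cv2.imwrite('pics/w1.png',p['image'][:,:,::-1]);np.savez('w1.npz',**p)
R,t=RT(p);print('campos',-R.T@t, 'axis',R[2])
p=r.get_image('top');cv2.imwrite('pics/t1.png',p['image'][:,:,::-1])
```

```text
campos [ 0.5815 -0.0369  0.4688] axis [-0.0091 -0.3253 -0.9456]
```

View pics/w1.png

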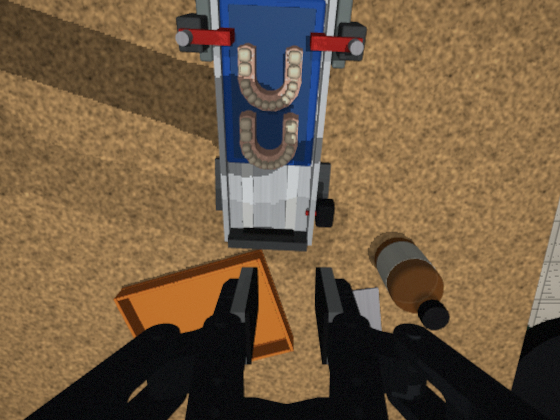

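```bash
cat > fitw.py <<'E'
from h import *
import sys
O=np.array([.5665,-.0075,.1145]);yw=np.radians(87.);s=np.radians(14)
ex=np.array([np.cos(yw)*np.cos(s),np.sin(yw)*np.cos(s),np.sin(s)]);ey=np.array([-np.sin(yw),np.cos(yw),0]);ez=np.cross(ex,ey)
C=np.c_[ex,ey,ez]
def chute(X): return (X-O)@C*1000
def an(p):
    X=cloud(p);Q=chute(X);im=p['image'].astype(int);R_,G,B=im[...,0],im[...,1],im[...,2]
    ok=(p['range_z']>0)&(abs(Q[...,1])<90)&(Q[...,0]>-230)&(Q[...,0]<430)
    fl=ok&(abs(R_-B)<25)&(R_>110)&(abs(Q[...,2])<8)&(abs(Q[...,1])<40)
    q=Q[fl];A=np.c_[q[:,:2],np.ones(len(q))]
    print('floor',len(q),np.linalg.lstsq(A,q[:,2],rcond=None)[0], q[:,:2].min(0),q[:,:2].max(0))
    bl=ok&(B>R_+40)&(B>G+25)&(abs(Q[...,2]-14)<10)
    q=Q[bl]
    if len(q)>50:
        lo=np.percentile(q[:,0],.3);print('blue x',np.percentile(q[:,0],[.3,1,99,99.7]),'y',np.percentile(q[:,1],[.5,99.5]),'z',np.median(q[:,2]))
        print('blue rect',cv2.minAreaRect(np.float32(q[:,:2])))
    for nm,m in(('red',ok&(R_>110)&(G<60)&(B<60)),('yel',ok&(R_>130)&(G>90)&(B<70))):
        nn,lab,st,ce=cv2.connectedComponentsWithStats(m.astype(np.uint8))
        for i in range(1,nn):
            if st[i,4]>20: q=Q[lab==i];print(nm,st[i,4],'x',np.percentile(q[:,0],[2,50,98]),'y',np.percentile(q[:,1],[2,98]),'z',np.percentile(q[:,2],[2,50,98]))
    ra=ok&(abs(R_-B)<25)&(R_>110)&(abs(Q[...,2]-12)<4)&(abs(Q[...,1])>40)&(abs(Q[...,1])<60)
    q=Q[ra]
    for sg in(1,-1):
        a=q[q[:,1]*sg>0]
        if len(a)>20: print('rail',sg,len(a),np.polyfit(a[:,0],a[:,1],1),np.median(a[:,2]))
if __name__=='__main__':
    an(dict(np.load(sys.argv[1])))
E
python3 fitw.py w1.npz; python3 fitw.py top0.npz
```

```text
floor 4109 [-0.0022  0.0014  0.4817] [-192.8665  -39.9801] [-107.5208   39.9244]
blue x [-99.6249 -97.6266  44.6884  45.65  ] y [-42.225   43.9868] z 14.299605655367287
blue rect ((-27.094482421875, 1.6082229614257812), (88.71664428710938, 147.51022338867188), 89.79905700683594)
red 527 x [13.6817 18.5886 23.2446] y [32.6117 60.9431] z [39.8603 41.6051 43.2049]
red 503 x [13.4549 18.6329 23.0107] y [-60.9161 -32.73  ] z [39.878  41.6578 43.3694]
rail 1 772 [-0.0036 48.8338] 12.09906088743417
rail -1 1304 [ -0.0023 -48.9667] 12.03712686674475
floor 2369 [-0.0042  0.     -0.7979] [-193.9717  -39.9759] [405.8921  39.9751]
blue x [-100.6137  -97.3266  376.7804  378.1462] y [-41.8398  44.8957] z 12.380577232252538
blue rect ((138.66552734375, 1.37115478515625), (87.63700866699219, 480.44677734375), 89.84952545166016)
red 23 x [13.4472 17.0047 21.0916] y [-57.2813 -32.6099] z [37.734  40.2111 43.2264]
red 26 x [15.346  18.5367 23.8039] y [34.4568 58.7003] z [36.2398 41.0127 47.6726]
yel 23 x [181.5876 185.1075 189.8051] y [-53.1653 -33.5312] z [23.6451 28.079  30.9755]
yel 50 x [-170.9379 -134.3447 -107.0663] y [-89.0089 -71.0848] z [-93.2335 -84.8872 -74.6594]
yel 24 x [180.383  185.2466 190.7489] y [34.6465 54.1617] z [15.0947 27.3596 30.9229]
yel 114 x [371.3216 401.2258 427.049 ] y [34.3395 88.8649] z [-229.1672 -218.3509 -208.7103]
yel 21 x [227.86   245.1261 261.2049] y [72.9142 87.388 ] z [-186.0093 -178.8617 -173.9958]
yel 26 x [-227.1886 -208.8276 -191.8606] y [73.847  89.4803] z [-74.3314 -66.835  -57.3346]
rail 1 308 [-0.0022 49.7   ] 10.779787289493555
rail -1 287 [ -0.0018 -48.1997] 10.478950617067403
```

```bash
cat > go.py <<'E'
from fitw import *
from scipy.spatial.transform import Rotation as Ro
def pose():
    s=r.observe();return s['ee_pos'],Ro.from_euler('xyz',s['tool_rot'],degrees=True).as_matrix(),s
def to(x,y,h,yaw=86.85):
    """TCP at chute x,y(mm) with h mm vertical above floor there"""
    W=O+ex*x/1000+ey*y/1000;W=W+[0,0,h/1000];world(W,yaw)
def world(W,yaw):
    P,R,s=pose();d=R.T@(np.array(W)-P)*1000
    dy=(yaw-s['tool_rot'][2]+180)%360-180
    print('shift mm',np.round(d,1),'turn rad',round(-np.radians(dy),3),'target',np.round(W,4))
def rep():
    P,R,s=pose();c=chute(P);print('t',s['t'],'tcp chute',np.round(c,1),'above floor vert',round(c[2]/np.cos(np.radians(14)),1),'yaw',s['tool_rot'][2],'F chute',np.round(C.T@s['force'],1),'gap',s['finger_gap'])
if __name__=='__main__':
    rep()
    if len(sys.argv)>1: to(*map(float,sys.argv[1:]))
E
python3 go.py -130 1 60
```

```text
t 4.675 tcp chute [-51.1 -19.  230.4] above floor vert 237.5 yaw 90.06323447186652 F chute [ 1.2 -0.4 -1.5] gap 0.02589969110862572
shift mm [-19.  -19.7 182.9] turn rad 0.056 target [ 0.5589 -0.1334  0.1431]
```

```bash
python3 -m crank '[[-5,-5,46,0.027],[-5,-5,46,0.027],[-5,-5,46,0],[-5,-5,45,0],[0,0,0,0]]'; python3 go.py -130 1 5
```

```text
t: 5.3
ee_pos: [0.5598, -0.1201, 0.1375]
tool_rot: [-179.6, -0.2, 88.5]
force: [-0.2, -0.8, 0.8]
finger_gap: 0.0255
t 5.3 tcp chute [-103.9    0.8   49.6] above floor vert 51.1 yaw 88.45207827565825 F chute [-0.6  0.1  0.9] gap 0.025531531536637186
shift mm [-13.4  -0.2  49.4] turn rad 0.028 target [ 0.5589 -0.1334  0.0881]
```

```bash
python3 -m crank '[[-10,0,0,0.03],[-5,0,10,0],[0,0,15,0],[0,0,12,0],[0,0,0,0]]'; python3 go.py -130 1 5
```

```text
t: 5.92
ee_pos: [0.5637, -0.1341, 0.103]
tool_rot: [179.8, -0.2, 86.9]
force: [0.6, 0.2, -0.2]
finger_gap: 0.0257
t 5.925 tcp chute [-125.6   -3.9   19.5] above floor vert 20.1 yaw 86.93403226774184 F chute [ 0.1 -0.6 -0.3] gap 0.025744623295681057
shift mm [ 0.4 -4.9 14.9] turn rad 0.001 target [ 0.5589 -0.1334  0.0881]
```

```bash
python3 -m crank '[[0,-5,5,0],[0,-1,6,0],[0,0,5,0],[0,0,0,0]]'; python3 go.py -130 1 5;python3 - <<'E'
from h import *
p=r.get_image('wrist');cv2.imwrite('pics/w2.png',p['image'][:,:,::-1])
E
```

```text
t: 6.42
ee_pos: [0.5575, -0.1337, 0.0861]
tool_rot: [179.8, -0.2, 86.9]
force: [0.7, -0.2, 0.4]
finger_gap: 0.0256
t 6.425 tcp chute [-129.6    2.4    3.1] above floor vert 3.2 yaw 86.93915246878157 F chute [-0.1 -0.7  0.4] gap 0.02557635196703399
shift mm [ 0.3  1.4 -1.9] turn rad 0.002 target [ 0.5589 -0.1334  0.0881]
```

View pics/w2.png

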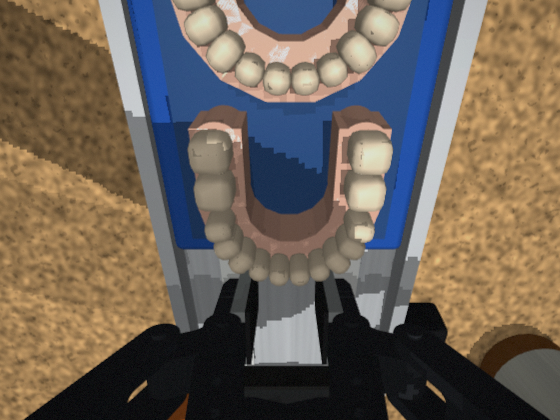

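```bash
python3 -m crank '[[4,-0.5,-2,0],[4,0,-1,0],[4,0,-1,0],[4,0,-1,0],[4,0,-1,0],[4,0,-1,0]]'; python3 go.py -100 1 5
```

```text
t: 7.22
ee_pos: [0.5578, -0.1149, 0.094]
tool_rot: [179.7, 0.3, 86.7]
force: [0.1, -5.2, -2.9]
finger_gap: 0.0259
t 7.225 tcp chute [-109.5    3.1    6.2] above floor vert 6.4 yaw 86.72678077569522 F chute [-5.8 -0.4 -1.6] gap 0.02587126651573895
shift mm [10.7  2.1 -1.3] turn rad -0.002 target [ 0.5604 -0.1043  0.0953]
```

```bash
python3 -m crank '[[5,0.4,-1.1,0],[5,0.4,-1.1,0],[5,0.4,-1.1,0],[5,0.4,-1.1,0],[5,0.4,-1.1,0],[5,0,-1.1,0],[5,0,-1.1,0],[5,0,-1.1,0],[5,0,-1.1,0],[5,0,-1.1,0]]'; python3 go.py -50 1 6;python3 - <<'E'
from fitw import *
p=r.get_image('wrist');cv2.imwrite('pics/w3.png',p['image'][:,:,::-1]);an(p)
E
```

```text
t: 8.48
ee_pos: [0.5587, -0.0869, 0.1024]
tool_rot: [179.6, 2.2, 85.9]
force: [1.1, -5.9, -4.3]
finger_gap: 0.0254
t 8.475 tcp chute [-80.2   3.7   7.5] above floor vert 7.7 yaw 85.85210286532781 F chute [-6.7 -1.4 -2.8] gap 0.025351524239501634
shift mm [30.9  2.1 -7.2] turn rad -0.017 target [ 0.563  -0.0559  0.1084]
floor 6698 [-0.0066  0.0067 -0.475 ] [-192.3084  -39.9964] [-86.0339  39.8722]
blue x [-63.5233 -61.3585  30.981   31.4314] y [-41.3654  44.5693] z 15.355579056959687
blue rect ((-16.97574806213379, 2.2308082580566406), (88.67864990234375, 96.89281463623047), 89.25274658203125)
red 5613 x [13.3699 18.2805 23.0626] y [-57.2884 -32.4598] z [41.1084 42.4316 43.7147]
red 4990 x [14.3509 20.0592 23.379 ] y [32.4814 60.5577] z [41.0803 42.3847 43.7326]
rail 1 3585 [-0.004  49.0203] 11.771290192113717
rail -1 4304 [ -0.0046 -48.9302] 11.823786641273701
```

View pics/w3.png

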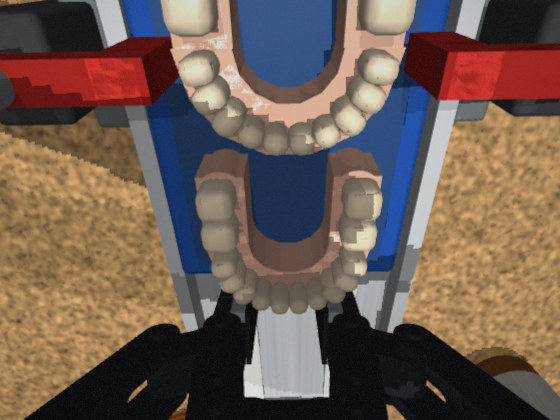

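```bash
python3 -m crank '[[-5,0,3,0],[0,0,0,0]]'; python3 go.py -50 1 6;python3 -m crank '[[0,0,0,0]]'; python3 go.py -50 1 6
```

```text
t: 8.78
ee_pos: [0.5584, -0.0905, 0.0995]
tool_rot: [179.6, 2.1, 85.9]
force: [-0.5, 0.1, -0.4]
finger_gap: 0.0257
t 8.775 tcp chute [-84.4   3.8   5.6] above floor vert 5.7 yaw 85.90703637257535 F chute [-0.1  0.5 -0.4] gap 0.025684386735280187
shift mm [ 34.5   2.2 -10.2] turn rad -0.016 target [ 0.563  -0.0559  0.1084]
t: 8.9
ee_pos: [0.5585, -0.0899, 0.0995]
tool_rot: [179.6, 2.1, 85.9]
force: [-0.2, -0.4, 0.4]
finger_gap: 0.0254
t 8.9 tcp chute [-83.9   3.7   5.5] above floor vert 5.6 yaw 85.92163217085957 F chute [-0.3  0.1  0.5] gap 0.025393493221548484
shift mm [ 33.9   2.1 -10.1] turn rad -0.016 target [ 0.563  -0.0559  0.1084]
```

```bash
python3 -m crank '[[1,2,0,-0.016],[7,0,-1.2,0],[12,0,-2.6,0],[12,0,-2.6,0],[12,0,-2.6,0]]'; python3 go.py 0 1 6
```

```text
t: 9.52
ee_pos: [0.5627, -0.0561, 0.1077]
tool_rot: [179.4, 3.0, 86.5]
force: [0.1, -7.9, -1.0]
finger_gap: 0.0256
t 9.525 tcp chute [-48.9   1.3   5.2] above floor vert 5.3 yaw 86.51113074912548 F chute [-7.9 -0.5  0.9] gap 0.025562819473243893
shift mm [ 48.   -0.  -15.3] turn rad -0.006 target [ 0.5655 -0.0074  0.1205]
```

```bash
python3 -m crank '[[12,0,-3,0],[12,0,-3,0],[12,0,-3,0],[5,0,-1.2,0]]'; python3 go.py 5 1 6;python3 - <<'E'
from fitw import *
p=r.get_image('wrist');cv2.imwrite('pics/w4.png',p['image'][:,:,::-1]);an(p)
E
```

```text
t: 10.02
ee_pos: [0.5644, -0.0244, 0.116]
tool_rot: [179.3, 3.9, 86.2]
force: [1.1, -6.7, -3.0]
finger_gap: 0.0255
t 10.025 tcp chute [-16.1   1.2   5.6] above floor vert 5.8 yaw 86.19542419243186 F chute [-7.2 -1.4 -1.3] gap 0.025546626322244307
shift mm [21.4 -0.  -7.2] turn rad -0.011 target [ 0.5658 -0.0026  0.1217]
floor 7038 [-0.0072  0.0008 -0.4036] [-138.6055  -39.9886] [-14.8843  39.9828]
blue x [ 2.4607 17.6652 95.5356 95.8891] y [-42.0951  44.0324] z 13.859315909127456
blue rect ((47.421478271484375, -9.526077270507812), (112.69282531738281, 96.80773162841797), 89.33190155029297)
red 208 x [22.1208 23.0525 24.1637] y [-43.6273 -35.4293] z [33.6525 35.7169 39.4026]
red 1831 x [13.6638 19.1621 23.5869] y [-61.3304 -32.3   ] z [40.6665 41.59   42.4244]
red 57 x [20.3515 22.2843 23.7832] y [-71.99   -68.1957] z [40.5162 41.5721 42.5868]
red 1659 x [14.4415 19.5495 23.4132] y [32.6444 60.8941] z [40.6969 41.5669 42.3786]
red 51 x [19.5539 22.3576 23.8444] y [68.5488 72.1874] z [40.8487 41.4223 42.3368]
rail 1 5134 [-0.004  49.0335] 11.407752657125418
rail -1 5218 [ -0.0031 -48.8901] 11.450314929581634
```

View pics/w4.png

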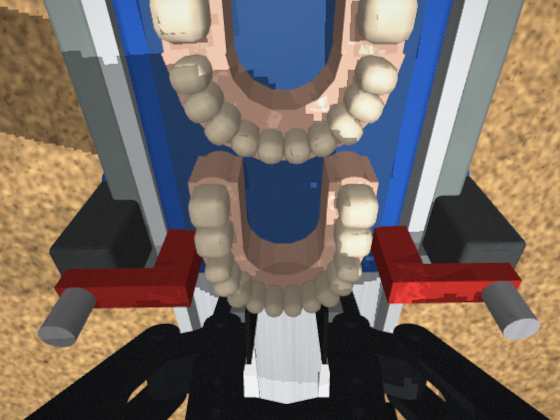

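```bash
python3 - <<'E'
from fitw import *
p=r.get_image('wrist');X=cloud(p);Q=chute(X)
m=np.zeros(Q.shape[:2],bool);m[285:420]=1
m&=(p['image'].max(-1)<60)&(p['range_z']>0)&(Q[...,2]>16)&(abs(Q[...,1])<56)&(Q[...,0]<12)
q=Q[m]
for a in range(16,130,8):
    k=q[(q[:,2]>=a)&(q[:,2]<a+8)]
    if len(k):print(a,len(k),'x',k[:,0].min(),k[:,0].max(),'y',k[:,1].min(),k[:,1].max())
E
python3 go.py
```

```text
16 39 x -22.78057812664236 -2.36893371034291 y -25.315046269681776 26.931332166871098
24 423 x -18.47375597949721 3.4559630975625137 y -25.444560200154942 27.21528715026955
32 518 x -17.729253273418628 9.863866077155865 y -25.470899182288647 27.40429670025668
40 2125 x -15.996661258436008 11.991885429491752 y -41.34761465765456 45.05087385761591
48 2615 x -9.506462038305791 11.999505064076187 y -46.64405020683071 48.650584826773716
56 4298 x -11.460232799481023 11.99186039199226 y -47.302997067374115 49.82540868822174
64 1418 x -9.431709586645526 11.951162301876757 y -47.3119114870464 49.58238888406567
72 256 x 6.437969805441499 11.989111260561227 y -42.748333412239106 45.30721299033782
t 10.125 tcp chute [-15.9   1.2   5.5] above floor vert 5.7 yaw 86.19992961054312 F chute [-6.9  0.3  0.1] gap 0.025936793364388245
```

Run:
```python
from fitw import *
p=r.get_image('wrist');X=cloud(p);Q=chute(X)
m=np.zeros(Q.shape[:2],bool);m[285:420]=1
m&=(p['image'].max(-1)<60)&(p['range_z']>0)&(Q[...,2]>16)&(abs(Q[...,1])<60)&(abs(Q[...,1])>30)&(Q[...,0]<40)&(Q[...,2]<90)
q=Q[m]
for a in range(-15,30,3):
    k=q[(q[:,0]>=a)&(q[:,0]<a+3)]
    if len(k):print(a,len(k),'zmin',np.percentile(k[:,2],[0,2,10]),'y',k[:,1].min(),k[:,1].max())
```

```text
-12 83 zmin [58.233  58.6986 59.5437] y -35.38700476362506 37.3377140438414
-9 523 zmin [56.0299 57.5392 59.5227] y -47.337896877304196 49.524339697553025
-6 2014 zmin [57.9939 59.6033 60.9282] y -47.2013364892075 49.8302978383067
-3 775 zmin [57.2454 58.3738 59.2295] y -42.440016841894476 47.79202993379959
0 676 zmin [42.4659 56.917  57.8573] y -41.418283410279265 44.078807763738524
3 920 zmin [42.7801 44.5041 46.2024] y -40.86598036905255 42.219075451105645
6 768 zmin [43.976  48.8385 51.4744] y -41.69040968000888 43.97893885638124
9 1616 zmin [44.697  46.1874 47.9908] y -46.919926439610244 47.687268846718354
12 3595 zmin [47.954  50.1705 52.7089] y -53.52734363776023 52.70862289757234
15 3725 zmin [57.3367 60.5544 63.113 ] y -57.549011828832555 56.94270812780905
18 3182 zmin [66.923  68.9077 71.2891] y -58.42995890766293 59.96772359026585
21 208 zmin [74.6876 75.6089 76.6469] y -55.827035599304786 59.97438343975302
```

```bash
python3 -m crank '[[7,0,-1.9,0],[7,0,-1.9,0],[7,0,-1.9,0]]'; python3 go.py 5 1 6
```

```text
t: 10.55
ee_pos: [0.565, -0.0101, 0.1199]
tool_rot: [179.3, 4.4, 85.9]
force: [1.8, -6.1, -3.5]
finger_gap: 0.0257
t 10.55 tcp chute [-1.3  1.3  5.9] above floor vert 6.0 yaw 85.91081157560002 F chute [-6.6 -2.2 -1.9] gap 0.025701894782705157
shift mm [ 7.3  0.2 -2.4] turn rad -0.016 target [ 0.5658 -0.0026  0.1217]
```

```bash
python3 -m crank '[[5,0,-0.9,-0.01],[5,0,-0.9,0]]'; python3 go.py 8 1 6
python3 - <<'E'
from fitw import *
p=r.get_image('wrist');cv2.imwrite('pics/w5.png',p['image'][:,:,::-1]);an(p)
p=r.get_image('top');an(p)
E
```

```text
t: 10.8
ee_pos: [0.5654, -0.0055, 0.1211]
tool_rot: [179.3, 4.9, 86.3]
force: [1.2, -8.2, -1.3]
finger_gap: 0.0255
t 10.8 tcp chute [3.5 1.2 5.9] above floor vert 6.1 yaw 86.34413553687838 F chute [-8.2 -1.6  0.7] gap 0.0255372545425096
shift mm [ 5.6  0.1 -1.8] turn rad -0.009 target [0.5659 0.0003 0.1224]
floor 6685 [-0.008   0.0009 -0.3988] [-124.0525  -39.9896] [ 4.1007 39.9922]
blue x [ 24.3544  26.8265 115.4793 115.8235] y [-42.6571  43.9466] z 13.762924529996635
blue rect ((67.28746032714844, -9.783676147460938), (112.55596923828125, 97.38201141357422), 89.6721420288086)
red 209 x [13.9477 20.5041 23.4404] y [-64.1107 -56.5936] z [40.7211 41.5431 42.3852]
red 49 x [19.7338 22.54   23.8292] y [-71.7172 -67.8571] z [40.8204 41.508  42.2504]
rail 1 5433 [-0.0048 49.1162] 11.305552443199533
rail -1 5521 [ -0.0011 -49.0449] 11.363864501506434
floor 2017 [-0.004   0.0033 -0.8467] [-193.4557  -39.994 ] [405.7083  39.957 ]
blue x [114.9636 117.4575 377.3766 378.2496] y [-42.4258  44.2816] z 11.902637016411662
blue rect ((245.70143127441406, 0.7837142944335938), (266.0260314941406, 88.
[... 355 characters left out ...]
5] y [-89.2732 -68.6075] z [-66.0226 -61.9887 -57.1649]
yel 25 x [180.5983 185.3342 190.9064] y [34.7894 54.2723] z [14.9558 27.8554 31.1607]
yel 42 x [375.2608 400.1567 418.8348] y [33.6136 52.975 ] z [-225.625  -216.5093 -207.3935]
yel 38 x [383.3797 400.2054 427.1512] y [62.9264 89.0649] z [-226.213  -218.7298 -211.9498]
yel 40 x [-228.7861 -219.3212 -210.8405] y [51.0022 88.6363] z [-68.8896 -63.3145 -54.717 ]
yel 23 x [269.8264 288.3483 304.982 ] y [78.4479 89.7548] z [-196.9302 -189.3915 -185.1493]
yel 28 x [-136.4223 -124.0911 -113.9646] y [67.5511 89.9209] z [-91.8255 -85.6049 -79.5252]
rail 1 242 [-0.002  49.6657] 10.581468379682477
rail -1 222 [ -0.0018 -48.283 ] 10.698256088714722
```

View pics/w5.png

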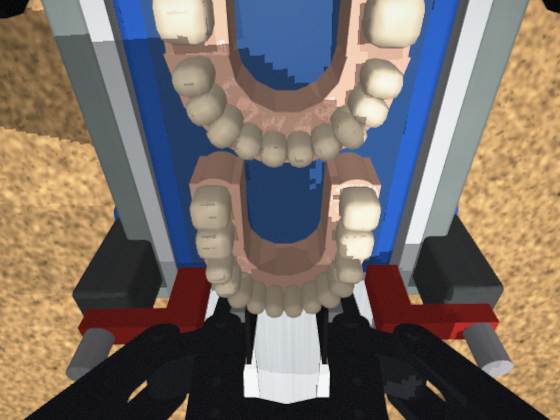

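```bash
python3 -m crank '[[5,0,-1.2,0]]'; python3 go.py 10 1 6; python3 -m crank '[[4,0,-1,0]]'; python3 go.py 10 1 6
```

```text
t: 11.02
ee_pos: [0.5655, -0.0029, 0.1219]
tool_rot: [179.2, 5.1, 86.3]
force: [0.4, -6.6, -2.8]
finger_gap: 0.0258
t 11.025 tcp chute [6.2 1.2 6. ] above floor vert 6.2 yaw 86.25105393368321 F chute [-7.1 -0.8 -1.1] gap 0.025779113530388965
shift mm [ 5.   0.2 -1.5] turn rad -0.01 target [0.566  0.0022 0.1229]
t: 11.15
ee_pos: [0.5656, -0.0012, 0.1224]
tool_rot: [179.2, 5.3, 86.2]
force: [0.9, -5.9, -4.1]
finger_gap: 0.0257
t 11.15 tcp chute [8.  1.3 6.2] above floor vert 6.4 yaw 86.16621264491205 F chute [-6.6 -1.2 -2.5] gap 0.025749735725402456
shift mm [ 3.4  0.2 -0.8] turn rad -0.012 target [0.566  0.0022 0.1229]
```

Run:
```python
from fitw import *
p=r.get_image('wrist');cv2.imwrite('pics/w6.png',p['image'][:,:,::-1]);an(p)
```

```text
floor 6574 [-0.0079  0.0013 -0.3776] [-123.0853  -39.933 ] [10.8425 39.9512]
blue x [ 25.7607  28.5745 120.0822 120.4569] y [-43.0289  43.8039] z 13.73395613436649
blue rect ((71.79385375976562, -9.749610900878906), (112.33729553222656, 97.3661880493164), 89.31438446044922)
red 183 x [14.4487 20.3748 23.6653] y [-63.0014 -56.4218] z [40.7503 41.4787 42.2083]
red 46 x [19.6933 22.6367 23.7192] y [-71.6843 -67.0104] z [40.6995 41.4068 41.9068]
rail 1 5543 [-0.0051 49.1408] 11.31103164980362
rail -1 5615 [ -0.0008 -49.078 ] 11.340459315902441
```

View pics/w6.png

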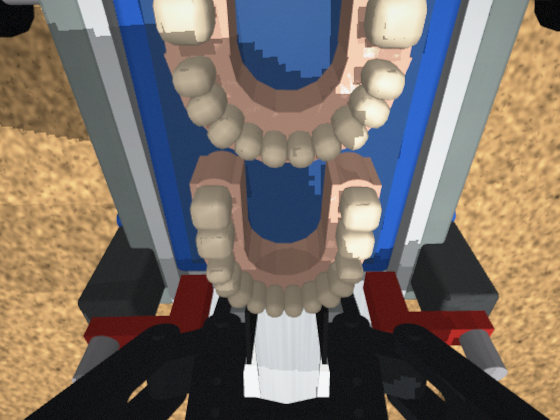

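```bash
python3 -m crank '[[4,0,-0.6,0]]'; python3 go.py 12 1 6
python3 - <<'E'
from fitw import *
p=r.get_image('wrist');an(p)
E
```

```text
t: 11.32
ee_pos: [0.5657, 0.0002, 0.1227]
tool_rot: [179.2, 5.5, 86.1]
force: [0.8, -8.5, -1.2]
finger_gap: 0.0255
t 11.325 tcp chute [9.4 1.2 6.1] above floor vert 6.3 yaw 86.08734391890633 F chute [-8.5 -1.2  0.8] gap 0.02551667709762288
shift mm [ 3.9  0.1 -1.1] turn rad -0.013 target [0.5661 0.0042 0.1234]
floor 6517 [-0.0078  0.0023 -0.3651] [-123.5761  -39.9726] [11.9926 39.9529]
blue x [ 27.3112  30.0667 121.5762 121.9376] y [-43.2906  43.699 ] z 13.73004979516575
blue rect ((73.54399108886719, -0.5777053833007812), (130.9650421142578, 97.00990295410156), 89.1400146484375)
red 46 x [19.7479 22.5464 23.6335] y [-71.8113 -67.6246] z [39.7121 41.073  41.724 ]
red 177 x [15.6018 20.4474 23.5052] y [-64.2048 -55.9387] z [40.4198 41.1433 41.7626]
rail 1 5610 [-0.0046 49.1216] 11.292790377884172
rail -1 5658 [ -0.0007 -49.0849] 11.33729492173939
```

```bash
python3 -m crank '[[4,0,-1,0]]'; python3 go.py 12 1 6
python3 - <<'E'
from fitw import *
p=r.get_image('wrist');an(p);cv2.imwrite('pics/w7.png',p['image'][:,:,::-1])
E
```

```text
t: 11.5
ee_pos: [0.566, 0.0046, 0.1236]
tool_rot: [179.2, 5.5, 86.1]
force: [-0.6, -4.1, 0.8]
finger_gap: 0.0259
t 11.5 tcp chute [13.9  1.2  5.9] above floor vert 6.1 yaw 86.05479271632151 F chute [-3.8  0.4  1.8] gap 0.025891865556700495
shift mm [-0.4  0.2  0.2] turn rad -0.014 target [0.5661 0.0042 0.1234]
floor 6328 [-0.0083  0.0021 -0.3806] [-117.3497  -39.9149] [ 6.1612 38.5252]
blue x [ 32.0888  34.9293 126.1061 126.4811] y [-43.2235  43.659 ] z 13.714630936077999
blue rect ((78.46818542480469, -0.8123931884765625), (130.8643035888672, 96.68930053710938), 88.67377471923828)
red 168 x [13.5952 17.3163 20.5172] y [-55.8171 -46.3644] z [28.7168 29.6167 30.2511]
red 21 x [13.764  14.4822 16.0574] y [-42.6455 -39.9185] z [29.0144 29.6329 30.1626]
rail 1 5672 [-0.0037 49.0332] 11.286174324683026
rail -1 5742 [ -0.0022 -48.9494] 11.360165322035414
```

```bash
python3 -m crank '[[-10,0,2.5,-0.014],[-5,0,1,0],[0,0,-15,0],[0,0,-30,0],[0,0,-40,0],[0,0,0,0]]'; python3 go.py 130 0 75
python3 - <<'E'
from fitw import *
p=r.get_image('wrist');an(p);cv2.imwrite('pics/w8.png',p['image'][:,:,::-1])
E
```

```text
t: 12.3
ee_pos: [0.5652, 0.0014, 0.211]
tool_rot: [179.2, 5.2, 87.1]
force: [-0.2, -0.1, 0.4]
finger_gap: 0.0254
t 12.3 tcp chute [31.9  1.8 91.5] above floor vert 94.3 yaw 87.11994013556252 F chute [-0.   0.2  0.4] gap 0.02541384956600591
shift mm [115.9   2.3 -20.5] turn rad 0.005 target [0.5731 0.1185 0.2209]
floor 12088 [-0.0042 -0.0009  0.1045] [-194.1146  -39.9911] [23.7806 39.9491]
blue x [ 31.9657  34.0044 133.577  134.0049] y [-43.5912  43.8121] z 13.776898361300686
blue rect ((82.75563049316406, -11.329727172851562), (111.41304779052734, 104.23240661621094), 88.58729553222656)
red 427 x [13.7103 18.2794 23.088 ] y [-55.4227 -32.9353] z [28.598  29.6519 30.7953]
red 34 x [13.7659 15.1634 17.79  ] y [48.6042 55.6767] z [28.5684 29.6142 30.8849]
rail 1 1593 [-0.0032 49.0594] 11.53008028399934
rail -1 2778 [ -0.0032 -48.9035] 11.443861044058652
```

View pics/w8.png

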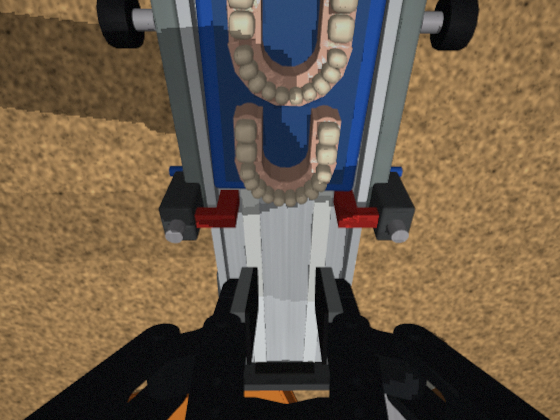

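```bash
python3 -m crank '[[40,0.8,-9,0],[40,0.8,-9,0],[25,0.8,-6,0],[0,0,0,0]]' 1; python3 go.py 130 0 75
python3 - <<'E'
from fitw import *
p=r.get_image('wrist');an(p);cv2.imwrite('pics/w9.png',p['image'][:,:,::-1]);np.savez('w9.npz',**p)
R,t=RT(p);c=-R.T@t
for l in('arch_grip','jammed_carrier'):
  for d in r.tip_of(p,l)[:2]:
    v=ray(p,d['uv'],1)-c;zz=14 if l[0]=='a' else 0
    k=(zz/1000-(c-O)@ez)/(v@ez);print(l,d['uv'],d['conf'],chute(c+k*v))
p=r.get_image('top')
for l in('arch_grip','jammed_carrier'):
  R,t=RT(p);c=-R.T@t
  for d in r.tip_of(p,l)[:2]:
    v=ray(p,d['uv'],1)-c;zz=14 if l[0]=='a' else 0
    k=(zz/1000-(c-O)@ez)/(v@ez);print(l,d['uv'],d['conf'],chute(c+k*v))
E
```

```text
t: 12.85
ee_pos: [0.569, 0.1108, 0.2213]
tool_rot: [179.7, 5.3, 87.1]
force: [-0.4, -0.4, 1.2]
finger_gap: 0.0854
t 12.85 tcp chute [140.6   3.7  75. ] above floor vert 77.3 yaw 87.08837423378118 F chute [-0.1  0.3  1.2] gap 0.08536457382319285
shift mm [ 7.8  3.7 -0.4] turn rad 0.004 target [0.5731 0.1185 0.2209]
floor 19237 [-0.0045 -0.0008  0.0997] [-143.9048  -39.9977] [228.4608  39.9954]
blue x [ 34.3039  40.2149 243.762  244.3525] y [-44.0128  43.4879] z 13.403371353228664
blue rect ((137.78282165527344, -10.083728790283203), (111.49374389648438, 213.89718627929688), 89.86843872070312)
red 221 x [14.5745 19.8375 23.6841] y [32.5707 55.5115] z [28.8013 29.5336 30.2709]
red 225 x [14.3543 19.2975 23.5752] y [-55.2746 -32.4785] z [28.6126 29.661  30.4125]
yel 885 x [182.0386 186.7643 191.2053] y [32.2787 54.632 ] z [27.6747 28.8659 29.9551]
yel 785 x [181.707  186.3393 191.1769] y [-55.6423 -32.8756] z [27.5423 28.9056 30.028 ]
rail 1 3461 [-0.0022 48.7818] 11.097050716047617
rail -1 3659 [ -0.0029 -48.8845] 11.105702940320347
arch_grip [291.1, 215.8] 0.76 [131.8068  -0.0932  14.    ]
jammed_carrier [288.8, 233.9] 0.93 [105.0616   0.9698  -0.    ]
arch_grip [250.1, 215.3] 0.96 [132.4613  -4.4897  14.    ]
jammed_carrier [261.9, 217.1] 0.81 [93.7791 -3.8817 -0.    ]
```

View pics/w9.png

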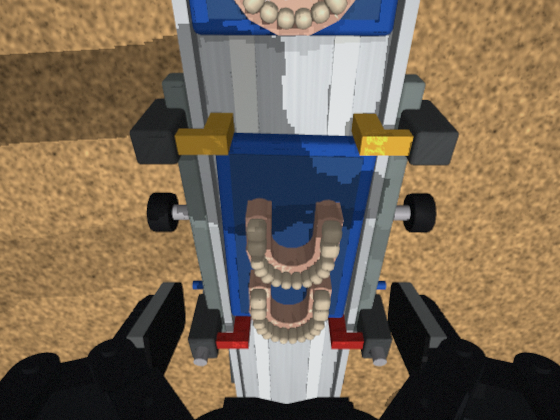

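Run:
```python
from fitw import *
p=dict(np.load('w9.npz'));R,t=RT(p);c=-R.T@t
def pl(uv,z):
    v=ray(p,uv,1)-c;k=(z/1000-(c-O)@ez)/(v@ez);return np.round(chute(c+k*v),1)
im=p['image'];X=chute(cloud(p))
for v in range(128,170,2): print(v,im[v,275],im[v,310],np.round(X[v,275],1),pl((275,v),14)[0])
# leg faces: points with z 30-42, x110-150 
m=(X[...,2]>22)&(X[...,2]<45)&(abs(X[...,1])<31)&(X[...,0]>80)&(X[...,0]<160)
q=X[m];
for a in range(80,160,6):
    k=q[(q[:,0]>=a)&(q[:,0]<a+6)]
    if len(k): print(a,len(k),k[:,1].min(),k[:,1].max(),k[:,2].max())
```

```text
128 [125 128 129] [207 211 213] [181.1   9.2  -2.2] 188.4
130 [125 128 129] [209 213 215] [180.2   9.2  -1.5] 187.4
132 [126 128 131] [209 212 215] [179.6   9.1  -0.3] 186.3
134 [18 40 82] [170 174 181] [179.7   9.1   2.6] 185.2
136 [16 37 77] [15 38 83] [179.7   9.    4.9] 184.1
138 [17 39 81] [18 43 88] [180.    9.    7.9] 182.9
140 [18 41 85] [17 45 96] [179.2   9.    8.6] 181.8
142 [21 45 92] [ 26  60 123] [178.9   8.9  10.4] 180.7
144 [ 22  52 107] [ 31  73 154] [177.9   8.9  10.7] 179.5
146 [ 24  52 107] [ 35  80 166] [177.9   8.9  13.1] 178.4
148 [19 46 97] [ 39  83 171] [176.4   8.9  12.4] 177.2
150 [ 20  50 104] [ 35  83 170] [175.2   9.   12.4] 176.0
152 [ 19  50 105] [ 38  85 171] [174.1   9.   12.5] 174.9
154 [21 49 96] [ 35  83 168] [173.    9.   12.8] 173.7
156 [27 48 80] [ 39  68 116] [172.3   9.   13.6] 172.5
158 [27 48 79] [27 47 79] [171.2   9.   13.8] 171.3
160 [29 48 80] [24 46 79] [169.8   9.   13.6] 170.1
162 [26 47 79] [25 46 78] [168.9   9.   14.2] 168.8
164 [28 48 80] [25 47 78] [167.    9.1  13. ] 167.6
166 [25 47 79] [26 47 79] [166.    9.1  13.4] 166.3
168 [27 47 80] [26 48 80] [164.7   9.1  13.4] 165.1
80 862 -26.807073114857513 27.219658482744936 42.65024297501646
86 104 -20.951396768924504 25.67069364501212 38.47138820873024
92 26 -6.1577545266742275 6.020070065324563 41.2411429083098
98 744 -18.503963863621337 17.293251738316684 42.519216330194176
104 848 -26.19842725642778 24.77940806268558 42.16864913585035
110 498 -27.40800365027231 25.67946816639835 41.889099871202944
116 373 -24.59877846232905 26.823552840843288 42.44938784643451
122 289 -27.92932016652139 25.792335671292616 41.87179347542553
128 467 -26.675914025629822 25.788381941048936 42.079168148609654
134 399 -28.52245830073588 25.561367021669465 42.714318299608216
140 1144 -28.57592049408653 25.362598181040084 42.051372950890226
```

```bash
cat > g.py <<'E'
from go import *
x,y,z=map(float,sys.argv[1:4])
rep();world(O+(ex*x+ey*y+ez*z)/1000,float(sys.argv[4]) if len(sys.argv)>4 else 86.85)
E
python3 g.py 127 -0.5 15
```

```text
t 13.15 tcp chute [136.7   3.1  76.8] above floor vert 79.1 yaw 86.67688166655628 F chute [0.1 0.  0.6] gap 0.08523217497286507
shift mm [11.3  3.2 61.5] turn rad -0.003 target [0.5733 0.1119 0.1598]
```

```bash
python3 -m crank '[[8,2,10,0],[4,1.5,15,0],[0,0,15,0],[0,0,0,0]]' 1; python3 g.py 127 -0.5 15
```

```text
t: 13.65
ee_pos: [0.5731, 0.1135, 0.1772]
tool_rot: [179.8, 5.4, 86.6]
force: [-0.1, 0.6, 0.4]
finger_gap: 0.0857
t 13.65 tcp chute [132.7  -0.2  31.5] above floor vert 32.4 yaw 86.55356760709007 F chute [0.7 0.1 0.3] gap 0.08568378247623211
shift mm [ 0.1  0.2 17.4] turn rad -0.005 target [0.5733 0.1119 0.1598]
```

```bash
python3 -m crank '[[0,0,6,0],[0,0,6,-0.005],[0,0,4,0],[0,0,0,0]]' 1; python3 g.py 127 -0.5 15;  python3 - <<'E'
from fitw import *
p=r.get_image('wrist');cv2.imwrite('pics/w10.png',p['image'][:,:,::-1])
E
```

```text
t: 14.15
ee_pos: [0.5734, 0.1116, 0.1605]
tool_rot: [179.8, 5.4, 86.8]
force: [-0.1, 0.0, -0.1]
finger_gap: 0.0854
t 14.15 tcp chute [126.9  -0.7  15.8] above floor vert 16.2 yaw 86.84183017510811 F chute [ 0.   0.1 -0.1] gap 0.08537184338106298
shift mm [ 0.3 -0.2  0.7] turn rad -0.0 target [0.5733 0.1119 0.1598]
```

View pics/w10.png

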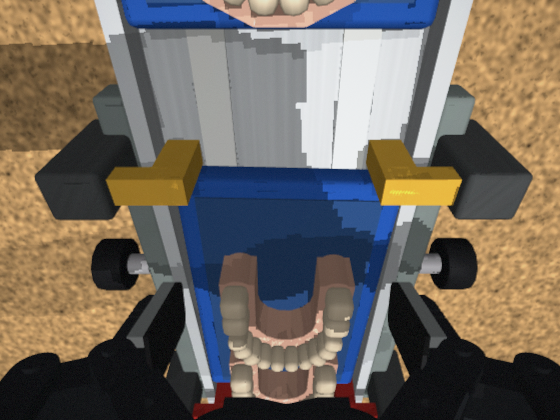

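```bash
python3 -m crank '[[0,0,0,0],[0,0,0,0],[0,0,0,0]]' 0.58 40; python3 g.py 127 -0.5 15; python3 -m crank '[[0,0,0,0],[0,0,0,0],[0,0,0,0]]' 0.3 50; python3 g.py 127 -0.5 15;  python3 - <<'E'
from fitw import *
p=r.get_image('wrist');cv2.imwrite('pics/w11.png',p['image'][:,:,::-1])
E
```

```text
t: 14.58
ee_pos: [0.5736, 0.1118, 0.1615]
tool_rot: [179.7, 5.3, 86.8]
force: [-0.2, -0.0, -2.5]
finger_gap: 0.0534
t 14.575 tcp chute [127.4  -0.9  16.7] above floor vert 17.2 yaw 86.83205938632577 F chute [-0.6  0.2 -2.4] gap 0.05343910375936634
shift mm [ 0.2 -0.4  1.7] turn rad -0.0 target [0.5733 0.1119 0.1598]
t: 14.95
ee_pos: [0.5737, 0.1118, 0.1616]
tool_rot: [179.7, 5.3, 86.8]
force: [-0.5, -0.5, -0.3]
finger_gap: 0.0531
t 14.95 tcp chute [127.4  -0.9  16.7] above floor vert 17.3 yaw 86.82769754949267 F chute [-0.6  0.5 -0.2] gap 0.0530568756832901
shift mm [ 0.2 -0.4  1.8] turn rad -0.0 target [0.5733 0.1119 0.1598]
```

View pics/w11.png

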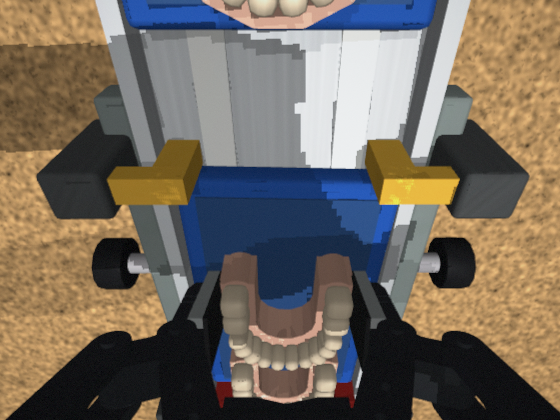

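```bash
python3 -m crank '[[-2.3,0,-4,0],[-2.8,0,-7,0],[-2.5,0,-7,0]]'; python3 g.py 127 -0.5 60
python3 - <<'E'
from fitw import *
p=r.get_image('wrist');cv2.imwrite('pics/w12.png',p['image'][:,:,::-1])
E
```

```text
t: 15.38
ee_pos: [0.5726, 0.1057, 0.1802]
tool_rot: [179.8, 5.3, 86.8]
force: [-0.2, 0.1, -1.8]
finger_gap: 0.0526
t 15.375 tcp chute [125.9  -0.1  36.3] above floor vert 37.4 yaw 86.8495638713728 F chute [-0.3  0.3 -1.8] gap 0.052551698290472945
shift mm [ -6.8   0.5 -22.7] turn rad -0.0 target [0.5727 0.101  0.2034]
```

View pics/w12.png

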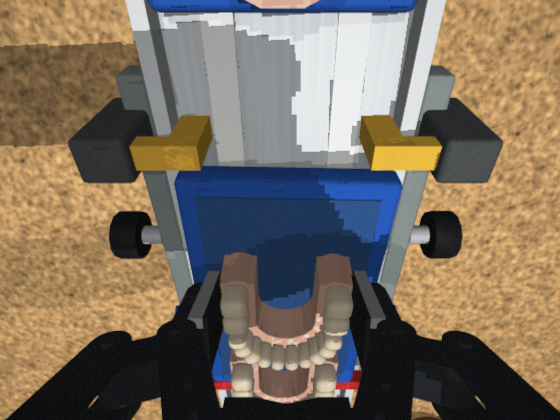

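```bash
python3 -m crank '[[-4,0,-12,0],[-6,0,-18,0],[-6,0,-20,0],[-2,0,-25,0],[0,0,-30,0],[0,0,0,0]]'
python3 - <<'E'
from go import *
rep()
for n in('top','side','wrist'):
    p=r.get_image(n);cv2.imwrite(f'pics/{n}13.png',p['image'][:,:,::-1]);np.savez(f'{n}13.npz',**p)
    if n=='wrist':continue
    X=cloud(p);im=p['image'].astype(int);R_,G,B=im[...,0],im[...,1],im[...,2]
    m=(R_>90)&(R_>2.2*B)&(G>.35*R_)&(G<.65*R_)&(R_-B>90)&(X[...,1]<-.2)&(X[...,1]>-.55)&(X[...,0]<.62)&(X[...,0]>.3)&(X[...,2]<.05)&(X[...,2]>-.01)
    nn,lab,st,ce=cv2.connectedComponentsWithStats(m.astype(np.uint8));i=1+st[1:,4].argmax();Q=X[lab==i]
    print(n,'tray',len(Q),cv2.minAreaRect(np.float32(Q[:,:2])*1000),'floor z',np.median(Q[:,2]),'max',Q[:,2].max())
    for l in('reject_tray',):
        print(r.tip_of(p,l)[:1])
E
```

```text
t: 16.18
ee_pos: [0.5729, 0.0943, 0.2968]
tool_rot: [179.5, 5.2, 86.6]
force: [0.0, 0.1, -1.9]
finger_gap: 0.0529
t 16.175 tcp chute [143.1  -1.1 152.2] above floor vert 156.9 yaw 86.63512763717578 F chute [-0.4 -0.  -1.8] gap 0.05288939449432339
top tray 1554 ((457.9433898925781, -367.3570556640625), (224.27020263671875, 166.8342742919922), 17.097753524780273) floor z 0.005151509326516199 max 0.03796645992570529
[{'uv': [397.6, 258.6], 'conf': 0.66}]
side tray 4378 ((456.67156982421875, -360.44219970703125), (221.6966094970703, 160.1868133544922), 16.73642349243164) floor z 0.00674289545098846 max 0.03859587831262687
[{'uv': [351.7, 334.2], 'conf': 0.78}]
```

View pics/wrist13.png

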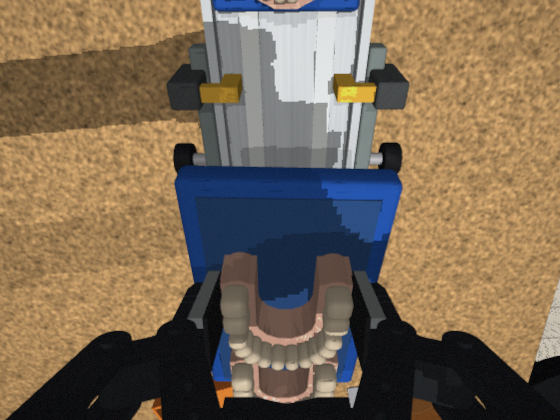

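```bash
python3 -m crank '[[-20,-3,2,0],[-40,-6,4,0],[-50,-7,5,0],[-50,-7,5,0],[-50,-7,5,0],[-50,-7,5,0],[-50,-7,5,0],[-50,-7,5,0],[-35,-5,4,0],[0,0,0,0]]'
python3 - <<'E'
from go import *
world([.482,-.3555,.16],16.8)
E
```

```text
t: 17.68
ee_pos: [0.4747, -0.323, 0.2855]
tool_rot: [-179.2, 5.8, 86.1]
force: [0.5, 0.7, -2.6]
finger_gap: 0.0529
shift mm [-19.1  11.2 127.9] turn rad 1.209 target [ 0.482  -0.3555  0.16  ]
```

Turn in place, correcting position afterwards.

```bash
python3 -m crank '[[0,0,0,0.1],[0,0,0,0.18],[0,0,0,0.18],[0,0,0,0.18],[0,0,0,0.18],[0,0,0,0.18],[0,0,0,0.18],[0,0,0,0.05],[0,0,0,0]]'
python3 - <<'E'
from go import *
world([.482,-.3555,.16],16.8)
P,R,s=pose();print('tool axis',R[:,2],R[:,0])
for n in('side','wrist','top'):
    p=r.get_image(n);cv2.imwrite(f'pics/{n}14.png',p['image'][:,:,::-1]);np.savez(f'{n}14.npz',**p)
    X=cloud(p);im=p['image'].astype(int);R_,G,B=im[...,0],im[...,1],im[...,2]
    b=(B>R_+40)&(B>G+25)&(np.linalg.norm(X-P,axis=-1)<.15)&(p['range_z']>0)
    Q=X[b];A=np.c_[Q[:,:2],np.ones(len(Q))];k=np.ones(len(Q),bool)
    for _ in range(12):
        c=np.linalg.lstsq(A[k],Q[k,2],rcond=None)[0];k=abs(Q[:,2]-A@c)<.004
    g=c[:2]; d=np.array([np.cos(np.radians(16.8)),np.sin(np.radians(16.8))])
    print(n,len(Q),k.mean(),'pitch up along x deg',np.degrees(np.arctan(g@d)),'along y',np.degrees(np.arctan(g@[-d[1],d[0]])), cv2.minAreaRect(np.float32(Q[k,:2])*1000))
E
```

```text
t: 18.8
ee_pos: [0.4677, -0.3182, 0.2802]
tool_rot: [175.5, 2.9, 13.2]
force: [-0.5, -0.5, -1.7]
finger_gap: 0.0531
shift mm [ 11.4  30.  122.6] turn rad -0.063 target [ 0.482  -0.3555  0.16  ]
tool axis [-0.0302 -0.0882 -0.9956] [ 0.9723  0.2282 -0.0497]
side 904 0.9314159292035398 pitch up along x deg 16.36564694281965 along y -4.979092594399414 ((446.127197265625, -324.30950927734375), (142.283935546875, 87.78678894042969), 12.884512901306152)
wrist 20660 0.8941432720232333 pitch up along x deg 15.593833735010861 along y -5.209172468451271 ((449.9543762207031, -322.3720397949219), (144.1042938232422, 86.44786071777344), 13.10636043548584)
top 171 0.9473684210526315 pitch up along x deg 10.668741857471183 along y -6.076298797468581 ((501.1339416503906, -302.3507995605469), (33.522132873535156, 70.27340698242188), 15.236899375915527)
```

View pics/wrist14.png

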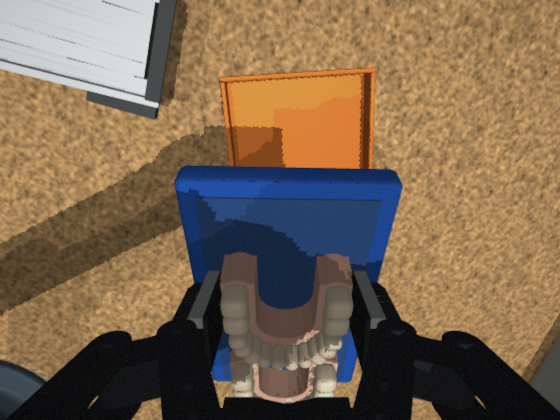

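View pics/side14.png

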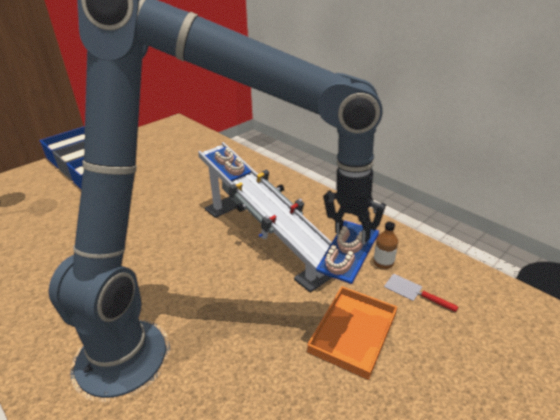

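```bash
python3 -m crank '[[4,10,20,-0.03],[5,11,30,-0.033],[3,10,35,0],[0,0,30,0],[0,0,0,0]]'
python3 - <<'E'
from go import *
world([.482,-.3555,.075],16.8);print(pose()[1][:,2])
E
```

```text
t: 19.58
ee_pos: [0.4864, -0.3559, 0.1654]
tool_rot: [175.7, 2.9, 17.3]
force: [0.5, 0.5, -2.2]
finger_gap: 0.0532
shift mm [ 0.5 -8.5 90.1] turn rad 0.008 target [ 0.482  -0.3555  0.075 ]
[-0.0261 -0.0869 -0.9959]
```

```bash
python3 -m crank '[[0,-2,20,0],[0,-3,25,0],[0,-3,20,0],[0,-1,12,0],[0,0,5,0],[0,0,0,0]]'
python3 - <<'E'
from go import *
world([.482,-.3555,.055],16.8)
p=r.get_image('wrist');cv2.imwrite('pics/w15.png',p['image'][:,:,::-1])
E
```

```text
t: 20.32
ee_pos: [0.4849, -0.3553, 0.0834]
tool_rot: [175.4, 2.6, 17.5]
force: [-0.4, -0.5, -1.7]
finger_gap: 0.053
shift mm [-1.5 -3.  28.4] turn rad 0.012 target [ 0.482  -0.3555  0.055 ]
```

View pics/w15.png

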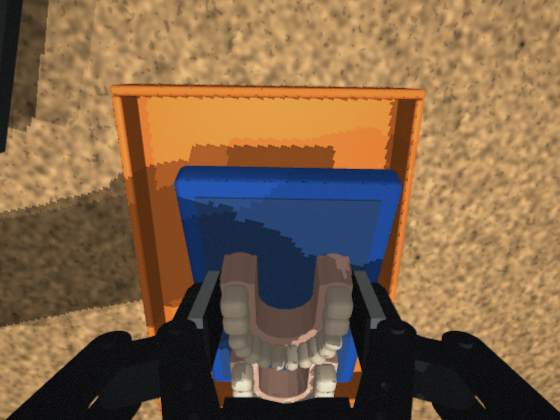

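Run:
```python
from go import *
p=r.get_image('wrist');X=cloud(p);im=p['image'].astype(int);R_,G,B=im[...,0],im[...,1],im[...,2]
d=np.array([np.cos(np.radians(16.8)),np.sin(np.radians(16.8))]);e=np.array([-d[1],d[0]])
Q=X[...,:2]-[.457,-.363];a=Q@d*1000;b=Q@e*1000
m=(p['range_z']>0)&(R_>60)&(R_>2*B)&(X[...,2]<.05)&(abs(a)<140)&(abs(b)<120)&(X[...,2]>0)&(R_-B>50)
rim=m&(X[...,2]>.026)
print('rim a',np.percentile(a[rim],[1,50,99]),'b',np.percentile(b[rim],[1,99]),'z',np.percentile(X[...,2][rim],[50]))
P,R,s=pose()
bl=(B>R_+40)&(B>G+25)&(np.linalg.norm(X-P,axis=-1)<.15)
print('carrier a',np.percentile(a[bl],[1,99]),'b',np.percentile(b[bl],[1,99]),'z',np.percentile(X[...,2][bl],[1,99]), 'rect',cv2.minAreaRect(np.float32(np.c_[a[bl],b[bl]])))
```

```text
rim a [-103.0513   87.1775  112.0661] b [-76.3507  82.3418] z [0.0322]
carrier a [-51.6025  83.2878] b [-42.7168  41.3114] z [0.0555 0.0966] rect ((11.926685333251953, -1.1969566345214844), (144.64527893066406, 86.87596893310547), 0.5856480598449707)
```

```bash
python3 -m crank '[[0,-1,8,0],[0,-1,10,0],[0,0,8,0],[0,0,0,0]]' 0.3 30; python3 -m crank '[[0,0,4,0],[0,0,4,0]]';  python3 -m crank '[[0,0,4,0],[0,0,4,0]]'
```

```text
t: 20.92
ee_pos: [0.4845, -0.3561, 0.0566]
tool_rot: [175.3, 2.5, 17.5]
force: [0.3, -0.3, -1.7]
finger_gap: 0.0533
t: 21.18
ee_pos: [0.4861, -0.3569, 0.0495]
tool_rot: [175.3, 2.3, 17.5]
force: [2.9, 3.6, 7.0]
finger_gap: 0.053
t: 21.42
ee_pos: [0.4895, -0.3567, 0.0433]
tool_rot: [175.3, 2.0, 17.5]
force: [3.3, 3.5, 4.6]
finger_gap: 0.0532
```

```bash
python3 -m crank '[[-1,0,4,0],[-1,0,4,0],[-1,0,4,0]]' 0.3 25;  python3 -m crank '[[-1,0,4,0],[-1,0,4,0]]'
python3 - <<'E'
from h import *
p=r.get_image('wrist');cv2.imwrite('pics/w16.png',p['image'][:,:,::-1])
E
```

```text
t: 21.8
ee_pos: [0.4927, -0.3574, 0.0344]
tool_rot: [175.3, 1.4, 17.6]
force: [3.6, 4.2, 5.1]
finger_gap: 0.0528
t: 22.05
ee_pos: [0.4946, -0.358, 0.0284]
tool_rot: [175.2, 1.0, 17.7]
force: [3.0, 3.7, 4.7]
finger_gap: 0.0531
```

View pics/w16.png

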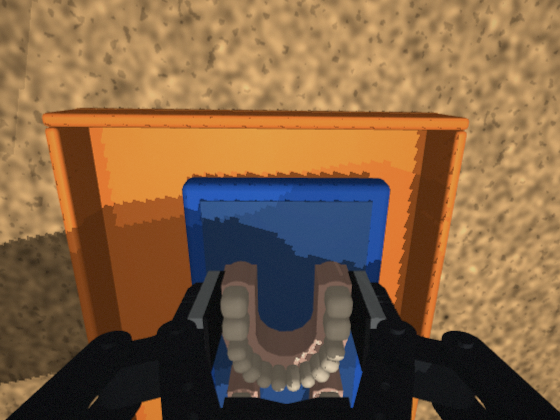

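Levelling well. A bit more, checking the deck tilt.

```bash
cat > tilt.py <<'E'
from go import *
p=r.get_image('wrist');X=cloud(p);im=p['image'].astype(int);R_,G,B=im[...,0],im[...,1],im[...,2]
P,R,s=pose();d=np.array([np.cos(np.radians(16.8)),np.sin(np.radians(16.8))]);e=np.array([-d[1],d[0]])
b=(B>R_+40)&(B>G+25)&(np.linalg.norm(X-P,axis=-1)<.2)&(p['range_z']>0)
Q=X[b];A=np.c_[Q[:,:2],np.ones(len(Q))];k=np.ones(len(Q),bool)
for _ in range(15):
    c=np.linalg.lstsq(A[k],Q[k,2],rcond=None)[0];k=abs(Q[:,2]-A@c)<.003
ab=(Q[:,:2]-[.457,-.363])@np.c_[d,e]*1000
print('pitch',np.degrees(np.arctan(c[:2]@d)),'roll',np.degrees(np.arctan(c[:2]@e)),'z deck',np.percentile(Q[k,2],[2,50,98]),'a',np.percentile(ab[:,0],[1,99]),'b',np.percentile(ab[:,1],[1,99]))
cv2.imwrite(f"pics/tilt{s['t']:.2f}.png",p['image'][:,:,::-1])
E
python3 tilt.py; python3 -m crank '[[-1,0,4,0],[-1,0,3,0]]';python3 tilt.py
```

```text
pitch 1.7893396830998993 roll -3.820528588629585 z deck [0.0226 0.0271 0.0305] a [-33.7154  84.63  ] b [-47.4758  36.1472]
t: 22.4
ee_pos: [0.4959, -0.3584, 0.0242]
tool_rot: [175.3, 0.7, 17.8]
force: [-2.6, 7.4, 25.8]
finger_gap: 0.0531
pitch -0.38439693215443665 roll -3.5827659099601687 z deck [0.019  0.0229 0.0256] a [-29.2578  84.4966] b [-48.3732  35.4447]
```

```bash
python3 -m crank '[[0,0,-1,0],[0,0,0,0]]'; python3 tilt.py; python3 -m crank '[[0,0,0,0],[0,0,0,0]]' 0.72; python3 tilt.py;python3 -m crank '[[0,0,0,0],[0,0,0,0]]' 0.85
```

```text
t: 22.7
ee_pos: [0.4955, -0.3584, 0.0261]
tool_rot: [175.3, 0.7, 17.7]
force: [1.2, 0.4, 0.1]
finger_gap: 0.0531
pitch 0.6069713545559607 roll -3.720514578534472 z deck [0.0211 0.0249 0.0278] a [-31.0841  84.5134] b [-48.178  35.578]
t: 23.0
ee_pos: [0.4951, -0.3592, 0.0257]
tool_rot: [175.3, 0.8, 17.7]
force: [0.6, -0.6, -0.5]
finger_gap: 0.0612
pitch -0.19013324120115838 roll -0.010212993437551133 z deck [0.0182 0.0202 0.0215] a [-36.5672  84.9703] b [-49.1377  35.58  ]
t: 23.3
ee_pos: [0.495, -0.3594, 0.0256]
tool_rot: [175.2, 0.8, 17.7]
force: [0.4, 0.1, 0.0]
finger_gap: 0.0726
```

```bash
python3 -m crank '[[0,0,-8,0],[0,0,-20,0],[0,0,-40,0],[0,0,-40,0],[0,0,-30,0],[0,0,0,0]]' 0.85; python3 tilt.py
python3 - <<'E'
from fitw import *
for n in('side','top'):
    p=r.get_image(n);cv2.imwrite(f'pics/{n}f.png',p['image'][:,:,::-1])
    if n=='top': an(p)
    for l in('resin_bottle','scraper','waiting_carrier','jammed_carrier','reject_tray'):
        for d in r.tip_of(p,l)[:1]: print(n,l,np.round(d['uv']),round(d['conf'],2),ray(p,d['uv'],depth(p,d['uv'])))
E
```

```text
t: 24.05
ee_pos: [0.4934, -0.3486, 0.1733]
tool_rot: [175.1, 0.6, 17.6]
force: [-0.1, 0.2, -1.0]
finger_gap: 0.0723
pitch -0.0406729179764979 roll -0.11483678853335644 z deck [0.0182 0.0202 0.0218] a [-60.4782  84.3961] b [-49.6219  35.6642]
side resin_bottle [383. 262.] 0.87 [ 0.4978 -0.3886  0.2387]
side scraper [420. 295.] 0.93 [ 0.6893 -0.417   0.0053]
side waiting_carrier [226. 164.] 0.6 [0.5572 0.258  0.2147]
side jammed_carrier [356. 327.] 0.6 [ 0.4552 -0.368   0.0308]
side reject_tray [354. 333.] 0.63 [ 0.4443 -0.3707  0.0187]
floor 3538 [-0.0042  0.     -0.8021] [-193.924  -39.985] [406.3819  39.959 ]
blue x [231.5425 232.3228 377.7352 378.323 ] y [-42.2164  44.4749] z 11.809945284506226
blue rect ((304.79913330078125, 1.1318244934082031), (87.88114166259766, 147.90939331054688), 89.83226776123047)
yel 23 x [181.9157 185.1355 188.6821] y [-52.9297 -32.156 ] z [24.3337 29.584  33.9124]
yel 26 x [-99.7854 -86.8017 -59.2812] y [-88.694  -72.5753] z [-104.4484  -97.0801  -88.5879]
yel 25 x [180.4563 185.5783 191.0629] y [34.6624 54.5201] z [16.2307 28.8333 31.2494]
yel 33 x [377.5222 404.6074 418.5195] y [33.4593 54.4275] z [-227.2286 -217.7743 -208.94  ]
yel 25 x [390.0846 405.0102 420.8257] y [65.6444 80.0506] z [-229.1337 -219.3872 -209.6082]
yel 40 x [-229.412  -220.3556 -199.1133] y [51.3263 88.8138] z [-70.1123 -63.9997 -58.5862]
rail 1 311 [-0.0021 49.7384] 10.682442250348675
rail -1 286 [ -0.0018 -48.1212] 10.825590252614692
top resin_bottle [364. 176.] 0.81 [ 0.7126 -0.2407  0.0969]
top scraper [408. 189.] 0.97 [ 0.6894 -0.4109  0.0045]
top waiting_carrier [192. 210.] 0.77 [0.587  0.2798 0.2171]
top jammed_carrier [402. 253.] 0.77 [ 0.4395 -0.2072  0.5896]
```

View pics/sidef.png

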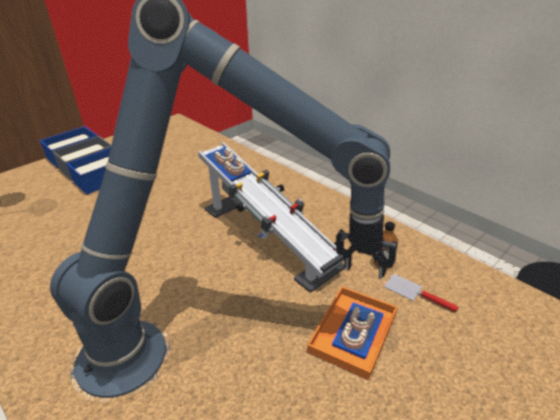

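```bash
ls pics | grep tilt | tail -1
```

```text
tilt24.10.png
```

Run:
```python
from fitw import *
p=r.get_image('side');Q=chute(cloud(p));im=p['image'].astype(int)
m=(im[...,0]>100)&(im[...,1]<60)&(im[...,2]<60)&(abs(Q[...,0]-18)<15)&(abs(Q[...,1])<60)
print('fork top z',np.percentile(Q[m][:,2],[10,50,90]))
print(r.hand_in())
```

```text
fork top z [23.7743 28.8983 31.9623]
the job is handed in; nothing more can be done
None
```

I freed the jammed carrier, lifted it out and set it down flat in the orange tray, then handed the job in at about 24 s of the 59 s allowed. The hand-in gave no verdict, so the results below are from my own measurements.

- **Nudge:** I pushed the carrier's lower edge with the two fingertips, one either side of the arch, using about 6–8 N. At about 130 mm of travel the fork dropped and the force fell to 3.8 N. The carrier ended about 2 mm short of the yellow gate.
- **Lift and placing:** I gripped it by the upper arch's legs and lifted it square to the chute floor between fork and gate. In the tray I set its lower edge down first and pressed it level. The wrist force peaked at about 26 N there.

**Last checks:**
- **Carrier:** it lies within about 0.2° of flat, arches up, with its underside at about 5–6 mm. Its middle is about 15 mm from the tray's. The gripper is open and clear of it.
- **Fork:** it is down, with its top about 29–30 mm above the chute floor (41.5 mm while it was riding on the deck).
- **Waiting carrier:** its upper edge still measures about 378 mm up the chute, as at the start.
- **Scraper:** the top camera put it about 9 mm from where it started, the side camera about 1 mm.
- **Bottle:** the top camera put it about 5 mm from where it started. The side camera's last reading of it was wrong, because the gripper was in front of it, so only the top camera confirms it.

**What did not go cleanly:**
- **Tool tilt:** the tool drifted to about 5° of tilt while pushing. This left the carrier rolled about 3.7° in the grip, so one side settled about 5 mm onto the tray floor when released.
- **Top camera:** its last estimate of the placed carrier's position landed on the arm, so I disregarded it. The carrier figures come from the wrist camera, and the side picture agrees.

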